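Press a bottle stopper home with a locking clamp and release it

TASK

Close the bench stopper press: squeeze its black upper handle down towards the lower one, gently, until it snaps over centre and stays locked by itself, so that the stopper sits fully home on the bottle. Let go of the handle, then pull the release lever at the handle's end outward so that the clamp springs open, and leave the lever free to return and the stopper home. Never force the handle hard against its stop, press the stopper only with the clamp, and leave the other things on the counter where they are.

Things in the scene. Friction and masses are not known exactly. Their poses are not given: they have to be found in the camera images.
- press: Steel press bolted to the counter: base plate 180 x 90 x 12 mm, column, squat glass bottle. Origin on the counter below the pivots; z up, local +x to the bottle (its axis at x = 55 mm), local -x along the handles. Fixed lower handle: bar 18 mm wide from the column to x = -208 mm, top 106 mm up. The upper handle pivots about local y at x = -10 mm, 150 mm up.
- grip: Black upper handle: flat bar 115 x 26 x 12 mm in the local x-z plane of the press. Origin at its inner end (brass adjusting screw, 40 mm from the pivot), mid thickness; -x runs to its free end, z normal to its upper face. Starts 0.1 to 0.62 rad above level and stays until pressed. Pressing it home takes up to 8 N at 125 mm from the pivot; over 30 N is too hard.
- grip_top (a point): Press here: point on the handle's upper face, centre line, 80 mm from its inner end. Near the end the resistance falls away and it snaps over centre; about 4 mm lower it meets its stop, where force rises by 4 to 5 N per mm. Locked, this point lies anywhere from 141 to 168 mm above the counter, by a screw setting that cannot be seen: it must be felt.
- pad (a point): Centre of the flat lower face (20 mm across) of the upper jaw's round presser foot. The jaw is coupled to the upper handle and goes down with it. With the clamp locked it is 122 mm above the counter and rests on the stopper; sprung open, it stands 5 mm or more above that.
- stopper: Bar-top stopper: wooden head 28 mm across, 10 mm high, cork shank, in the mouth of the glass bottle (54 mm across, mouth 112 mm above the counter). Origin at the centre of the head's underside. Slides only up and down, held by 3 N of friction; starts 6 to 8 mm proud, home when the head meets the glass (origin 112 mm up).
- lever_top (a point): Top centre of the release lever, an upright steel bar beyond the handle's free end (local x = -205 mm): 14 mm wide (local y), 8 mm thick, free from 125 to 184 mm up, pivoted about local y 72 mm below this point. Pull its top outward (local -x) on its arc by 0.15 to 0.85 rad, up to 10 N: its 65 mm nose lifts the handle past centre and the clamp springs open. Let go, it springs back.
- release (a joint): Angle of the release lever in rad: 0 upright at rest, growing as it is pulled outward, 1.0 at its stop.
- can: Crushed blue drinks can, 66 mm across, 46 mm high, standing on the counter; origin under its centre. Leave alone.
- lid: Clear plastic takeout lid, 120 mm across, 13 mm high, lying on the counter; origin under its centre. Leave alone.
- saucer: White ceramic saucer, 140 mm across, 20 mm high; origin under its centre. Leave alone.
- tongs: Steel tongs, about 220 mm long, lying across the saucer, up to 30 mm above the counter; origin under their middle. Leave alone.
- rack: Slotted wooden bottle rack, 200 mm along its x, 190 mm along its y, with two glass bottles (62 mm across, 245 mm long) lying in it along its x; up to 95 mm above the counter. Fixed; origin under its centre.

How it is judged:
On the way, in this order (a step that is already met when the one before it is completed fails the run):
1. the clamp is locked by itself: the handle untouched, the presser foot down and the stopper home (z of pad in the frame of press below 0.1235 m and z of stopper in the frame of press below 0.1135 m and contact force between each of the fingers, the arm and grip below 0.2 N), for 0.3 s.
2. the release lever is pulled while the clamp is still locked and the handle untouched (value of joint release above 0.06 rad and z of pad in the frame of press below 0.124 m and contact force between each of the fingers, the arm and grip below 0.2 N).
3. the clamp springs open with the lever still pulled and the handle untouched (value of joint release above 0.1 rad and z of pad in the frame of press above 0.125 m and contact force between each of the fingers, the arm and grip below 0.2 N).
At the end, for the whole second after the job is handed in: The clamp stands open and at rest with its presser foot at least 4 mm above the locked height, the stopper is home within 1.5 mm, and the release lever is back upright within 0.06 rad (z of pad in the frame of press above 0.126 m and z of stopper in the frame of press below 0.1135 m and value of joint release below 0.06 rad and linear speed of grip below 0.02 m/s); the robot touches nothing.
It fails at once if the upper handle is pressed with more than 30 N (contact force between any of the fingers, the arm and grip above 30 N).
It fails at once if the robot itself presses the stopper (contact force between any of the fingers, the arm and stopper above 1 N).
It fails at once if a bystander is moved by more than 20 mm (distance of any of can, lid, saucer, tongs from where it was at the start of the episode above 0.02 m).
It also fails if it takes over 58 s, if anything falls off the work surface, if the arm or the gripper's body presses on something with over 40 N, if the wrist force passes 120 N, or if a joint passes its speed limit or range.

ROBOT

A 6-joint arm with a two-finger parallel gripper is mounted at the origin on the work surface. World frame = base frame: x ahead of the robot, y to its left, z up, the work surface at z = 0. Lengths are in m, angles in rad, forces in N, time in s.
With the tool pointing down it reaches from about 0.225 to 0.875 m from the base axis. Payload 3.4 kg.
Tool frame: the origin (TCP) lies on the centre line of the jaws, within the pads' length; the fingertips stand env.nose_length ahead of it and the grasp point (between the pads) lies 5 mm behind it (env.nose_length is the distance from the TCP to the fingertips, in m); z points along the fingers, y is the direction in which the jaws open and shut (so a half turn about z gives the same grasp; the last joint's range is limited). The gripper opens to 85 mm and grips with 20 to 120 N. Pads are 22 mm wide; open, the fingers measure 114 mm over their backs; the gripper's body (76 mm by 85 mm) begins 54 mm behind the grasp point. The pads swing forward as they close: fully open they stand 13 mm farther back than shut.
Start: joints at [1.133, 0.276, 1.505, -0, 1.361, -0.121], TCP at [0.179, 0.546, 0.245] pointing down, gripper open.
Joint ranges: [-2.89, 2.89], [-0.75, 2.08], [0.22, 2.7], [-1.18, 4.32], [0.11, 2.71], [-2.7, 2.7]. Speed limits (rad/s): [2.57, 2.57, 3.14, 3.14, 3.14, 3.14].

INTERFACE

Orientations are given as a unit quaternion [x, y, z, w].
In Python, from cell import env gives the robot as it stands. Calls block until the motion is done:
- env.move_to(position, orientation): joint-space move of the TCP to a pose.
- env.move_l(position, vel=0.15, frame=None): straight line of the TCP; frame=None keeps the orientation; vel is the mean speed in m/s.
- env.movej(angles): joint-space move.
- env.set_gripper(opening, force=None): opening from 0.0 (shut) to 1.0 (fully open); force is the grip in N (None keeps the last); returns when the fingers have stopped.
- env.hold(seconds).
- env.inverse_kinematics(position, orientation): joint angles nearest the present ones, or None.
- env.state(): the state.
- env.camera(name): name is "scene" or "side" or "wrist"; returns the picture (420x560x3 uint8, blue, green, red); there is no depth.
- env.get_calibration(name): a dict with "fovy" (degrees; the focal length in pixels is half the picture's height over the tangent of half this angle, whatever the lens; pixels are square), "cx", "cy" (the principal point, pixels), "extrinsics" (4x4, takes a point from camera to world coordinates). Camera axes: x right, y down, z forward; pixel columns grow to the right and rows downward; lengths in m; the calibration is good to about 2 mm. A picture is of the moment at which its call begins: read the wrist's pose just before it. get_calibration takes no time and is no camera call; for the wrist camera it gives the pose at the moment of the call.
A pose or a line that the arm cannot do raises env.PlanningError and nothing moves.
- env.sign_off(): hands the job in, once; it reports no verdict.
The state is a dict: "time": time; "joint_positions": joint angles; "qd": joint speeds; "joint_efforts": joint torques, N m; "tool_pos": TCP position; "eef_rot": TCP orientation; "force": force on the tool from outside, world axes, zero at the start; "moment": the same for the moment, N m; "finger_gap": opening from 0.0 (shut) to 1.0 (fully open).
Only numpy, scipy, OpenCV 4.12 (cv2) and the standard library are available. Lean on these libraries where they do the work, as an engineer would, in place of code of your own. Each camera call takes 0.05 s, during which the arm holds its last target.

## Working session

There is one attempt and no reset: what is moved stays moved. The work goes in short steps, each a Python script; the robot and the scene stay as the last script left them, time stands still between calls to the robot, and variables do not carry over. Pictures are saved under pics/ and viewed, and the job is handed in when it is done.

```bash
ls; mkdir -p pics; python3 - <<'E'
from cell import env
import cv2
print(env.state(), env.nose_length)
for n in ["scene","side","wrist"]:
    c=env.get_calibration(n); print(n,c)
    cv2.imwrite(f"pics/{n}0.png",env.camera(n))
E
```

```text
pics
{'time': 0.0, 'joint_positions': array([ 1.13298491e+00,  2.76623915e-01,  1.50616603e+00,  2.59309042e-06,
        1.36069636e+00, -1.20982174e-01]), 'qd': array([ 0.00172996,  0.00132683, -0.00244578,  0.00059274,  0.00010914,
        0.00098881]), 'joint_efforts': array([-9.89057371e-04, -4.16759706e+01, -2.45802730e+01, -3.91573567e-04,
        1.09243754e-02,  3.48707874e-05]), 'tool_pos': array([0.17891881, 0.54591306, 0.24441009]), 'eef_rot': array([ 1.57753073e-01,  9.87478137e-01, -9.09758596e-04, -2.62329896e-04]), 'force': array([-1.22597406, -0.49366098, -0.31124108]), 'moment': array([-0.03403807, -0.02218526, -0.03058937]), 'finger_gap': 1.0029794987097027} 0.014
scene {'fovy': 55.591643118195606, 'cx': 275.8202200189409, 'cy': 206.49053441736598, 'extrinsics': array([[-0.29154194,  0.71817324, -0.63184689,  1.1903432 ],
       [ 0.95647525,  0.21017665, -0.20243733,  0.23401372],
       [-0.01258561, -0.66336489, -0.74819024,  0.95593768],
       [ 0.        ,  0.        ,  0.        ,  1.        ]])}
side {'fovy': 51.91436390086926, 'cx': 278.11772983203423, 'cy': 210.57837803709268, 'extrinsics': array([[ 0.9336349 , -0.2489747 ,  0.25756062,  0.24782074],
       [-0.35784855, -0.61521498,  0.70246348, -0.78220614],
       [-0.01644048, -0.74801211, -0.66348141,  0.87655457],
       [ 0.        ,  0.        ,  0.        ,  1.        ]])}
wrist {'fovy': 61.352381091585485, 'cx': 281.89356283545385, 'cy': 213.19878243587155, 'extrinsics': array([[ 0.31123937,  0.90135689,  0.30114086,  0.10146274],
       [ 0.95033043, -0.29471418, -0.10007807,  0.57218118],
       [-0.00145558,  0.31733156, -0.94831354,  0.37354513],
       [ 0.        ,  0.        ,  0.        ,  1.        ]])}
```

View pics/scene0.png

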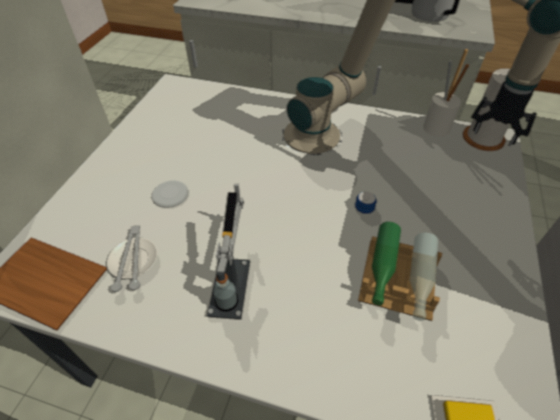

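View pics/side0.png

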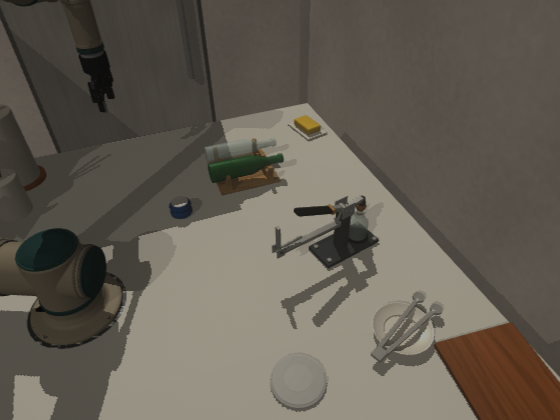

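View pics/wrist0.png

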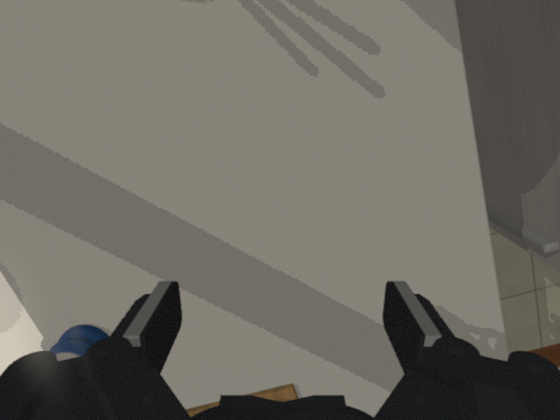

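The press stands at about (228,285) in scene and (345,240) in side. Its handle points toward the robot, with the lever tip near (240,190) in scene and (279,230) in side. I'll zoom in.

```bash
python3 - <<'E'
import cv2
a=cv2.imread("pics/scene0.png")[170:330,170:280]
b=cv2.imread("pics/side0.png")[180:280,265:395]
cv2.imwrite("pics/sc_z.png",cv2.resize(a,None,fx=3.7,fy=3.7,interpolation=cv2.INTER_CUBIC))
cv2.imwrite("pics/si_z.png",cv2.resize(b,None,fx=6,fy=6,interpolation=cv2.INTER_CUBIC))
E
```

```text
(no output)
```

View pics/sc_z.png

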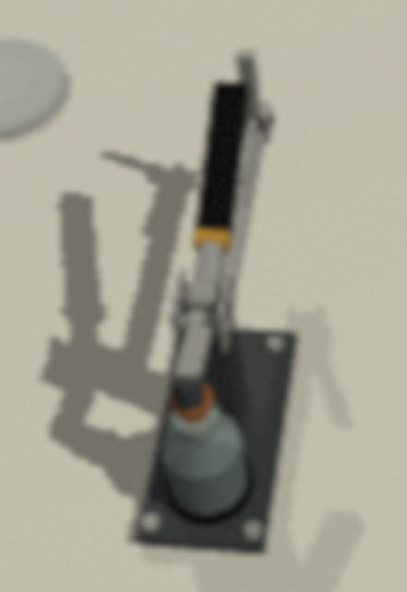

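View pics/si_z.png

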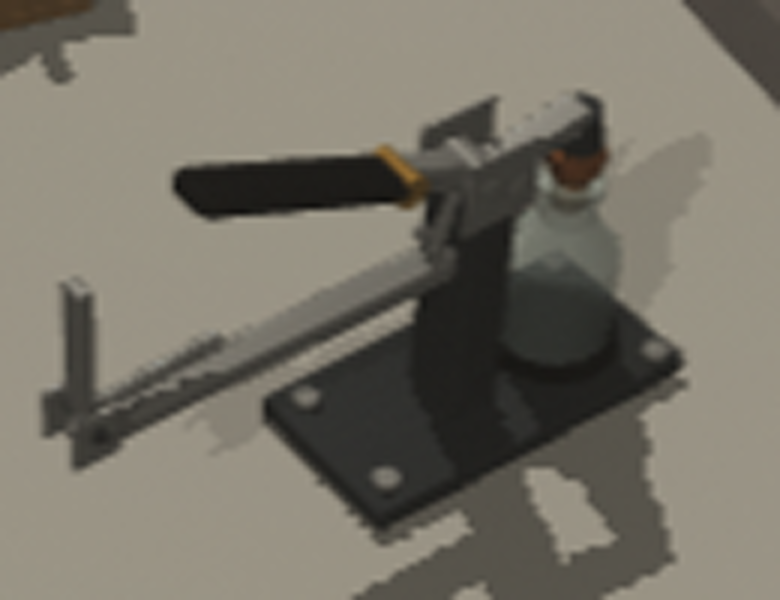

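```bash
cat > h.py <<'E'
import numpy as np, math
from cell import env
def ray(n,u,v,c=None):
    c=c or env.get_calibration(n); f=210/math.tan(math.radians(c["fovy"])/2)
    E=np.array(c["extrinsics"]); d=E[:3,:3]@np.array([(u-c["cx"])/f,(v-c["cy"])/f,1]); return E[:3,3],d/np.linalg.norm(d)
def onz(r,z): return r[0]+r[1]*(z-r[0][2])/r[1][2]
def tri(*rs):
    A=np.zeros((3,3));b=np.zeros(3)
    for o,d in rs:
        P=np.eye(3)-np.outer(d,d);A+=P;b+=P@o
    p=np.linalg.solve(A,b); return p,[round(float(np.linalg.norm((np.eye(3)-np.outer(d,d))@(p-o)))*1000,1) for o,d in rs]
def proj(n,p,c=None):
    c=c or env.get_calibration(n); f=210/math.tan(math.radians(c["fovy"])/2)
    E=np.array(c["extrinsics"]); q=E[:3,:3].T@(np.array(p)-E[:3,3]); return np.array([c["cx"]+f*q[0]/q[2],c["cy"]+f*q[1]/q[2]])
E
python3 - <<'E'
from h import *
np.set_printoptions(precision=4,suppress=True)
sc=lambda x,y:ray("scene",(x+.5)/3.7-.5+170,(y+.5)/3.7-.5+170)
si=lambda x,y:ray("side",(x+.5)/6-.5+265,(y+.5)/6-.5+180)
for q in [(297,333),(265,546),(137,538)]: print("sc",onz(sc(*q),.012))
for q in [(275,342),(253,529),(151,521)]: print("sc bolt",onz(sc(*q),.014))
for q in [(265,405),(383,517),(682,358)]: print("si",onz(si(*q),.012))
for q in [(307,398),(386,476),(656,348)]: print("si bolt",onz(si(*q),.014))
print("lever",tri(sc(245,55),si(77,286)), onz(sc(245,55),.184),onz(si(77,286),.184))
print("gripfarL/R")
print(tri(sc(217,86),si(183,172)),tri(sc(245,86),si(205,215)))
print("brass",tri(sc(198,232),si(392,150)),tri(sc(229,236),si(422,180)))
E
```

```text
sc [ 0.6064 -0.0332  0.012 ]
sc [0.7779 0.004  0.012 ]
sc [ 0.7977 -0.083   0.012 ]
sc bolt [ 0.6201 -0.046   0.014 ]
sc bolt [ 0.7693 -0.0079  0.014 ]
sc bolt [ 0.784  -0.0781  0.014 ]
si [ 0.6074 -0.0399  0.012 ]
si [ 0.6279 -0.121   0.012 ]
si [ 0.7997 -0.0847  0.012 ]
si bolt [ 0.6263 -0.0448  0.014 ]
si bolt [ 0.6388 -0.1014  0.014 ]
si bolt [ 0.7906 -0.0761  0.014 ]
lever (array([ 0.4937, -0.1029,  0.1847]), [0.6, 0.6]) [ 0.4924 -0.1029  0.184 ] [ 0.4943 -0.1027  0.184 ]
gripfarL/R
(array([ 0.5477, -0.0946,  0.2146]), [6.2, 6.2]) (array([ 0.5442, -0.0899,  0.1992]), [9.3, 9.3])
brass (array([ 0.6481, -0.0741,  0.1784]), [4.4, 4.4]) (array([ 0.6499, -0.0672,  0.1645]), [11.7, 11.7])
```

```bash
cat >> h.py <<'E'
from scipy.spatial.transform import Rotation as Rn
def quat(th,al=0.):
    xl=np.array([math.cos(th),math.sin(th),0]);yl=np.array([-math.sin(th),math.cos(th),0]);Z=np.array([0,0,1.])
    z=math.sin(al)*xl-math.cos(al)*Z; x=np.cross(yl,z)
    return Rn.from_matrix(np.column_stack([x,yl,z])).as_quat()
def Lw(o,th,p): return np.array([o[0]+p[0]*math.cos(th)-p[1]*math.sin(th),o[1]+p[0]*math.sin(th)+p[1]*math.cos(th),p[2]])
E
python3 - <<'E'
from h import *
import cv2
o=(.6936,-.058);th=.215
env.move_to(Lw(o,th,(-.13,0,.38)),quat(th))
env.set_gripper(0.0)
s=env.state();print(s["time"],s["tool_pos"],s["force"])
import pickle
pickle.dump(env.get_calibration("wrist"),open("w1.pkl","wb"))
cv2.imwrite("pics/w1.png",env.camera("wrist"))
E
```

```text
3.575 [ 0.56657616 -0.08575855  0.37999072] [-0.24429263 -0.43779011  0.1844237 ]
```

View pics/w1.png

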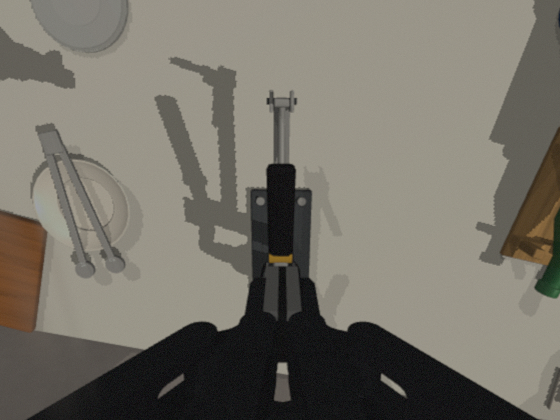

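```bash
python3 - <<'E'
from h import *
import pickle,cv2
np.set_printoptions(precision=4,suppress=True)
c=pickle.load(open("w1.pkl","rb"))
im=cv2.imread("pics/w1.png")
cv2.imwrite("pics/w1z.png",cv2.resize(im[80:280,230:330],None,fx=3,fy=3,interpolation=cv2.INTER_CUBIC))
W=lambda u,v,z:onz(ray("wrist",u,v,c),z)
print("lever",W(282,99,.184)); print("corners",W(251,190,.012),W(312,190,.012)); print("bolts",W(260,201,.014),W(302,201,.014))
print("brass",W(281,259,.17),"end",W(281,165,.21))
for z in(.2,.21,.22,.23):print(z,np.linalg.norm(W(281,165,z)[:2]-np.array([.6936,-.058])))
E
```

```text
lever [ 0.4904 -0.1017  0.184 ]
corners [ 0.6244 -0.1183  0.012 ] [ 0.6055 -0.032   0.012 ]
bolts [ 0.6373 -0.1024  0.014 ] [ 0.6242 -0.0426  0.014 ]
brass [ 0.6478 -0.0684  0.17  ] end [ 0.5425 -0.0912  0.21  ]
0.2 0.1527695649478227
0.21 0.1546702676239234
0.22 0.15657097544089307
0.23 0.1584716882137531
```

View pics/w1z.png

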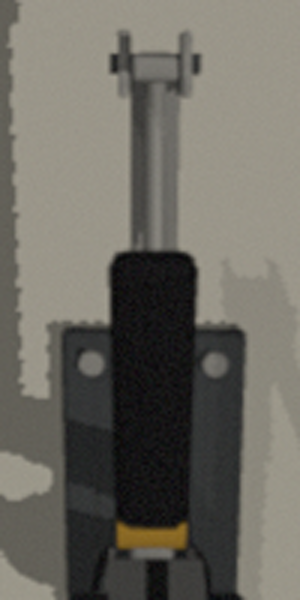

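```bash
cat >> h.py <<'E'
O=(.6936,-.0585);TH=.2155
def tip(phi,dz=0.):  # TCP for tip at grip_top of angle phi
    return Lw(O,TH,(-.01-.12*math.cos(phi)+.006*math.sin(phi),0,.150+.12*math.sin(phi)+.006*math.cos(phi)+.014+dz))
E
cat > press.py <<'E'
from h import *
env.move_to(tip(.36,.03),quat(TH)); env.hold(.3)
s=env.state(); F0=s["force"]; print(s["time"],F0)
env.move_l(tip(.36,.010),vel=.05)
phi=.44; peak=0; st="approach"
while phi>-.26:
    phi-=.012 if st!="snapped" else .008
    env.move_l(tip(phi),vel=.04); s=env.state(); F=s["force"]-F0
    print(st,round(phi,3),"zt",round(s["tool_pos"][2]-.014,4),"F",F.round(2),"t",round(s["time"],2))
    if np.linalg.norm(F)>14: print("HARD"); break
    fz=F[2]
    if st=="approach" and fz>1.5: st="press"
    if st=="press":
        peak=max(peak,fz)
        if peak>3 and fz<.6: st="snapped"
    elif st=="snapped" and fz>4: print("STOP felt"); break
E
timeout 500 python3 press.py
```

```text
4.5333 [-0.06230556 -0.7351314  -0.31806674]
approach 0.428 zt 0.2052 F [-0.3   1.14  1.3 ] t 5.34
approach 0.416 zt 0.204 F [0.01 0.38 0.69] t 5.59
approach 0.404 zt 0.2026 F [0.61 0.73 0.6 ] t 5.84
approach 0.392 zt 0.2013 F [-0.43  1.46 -0.51] t 6.09
approach 0.38 zt 0.2002 F [-0.14  0.59  1.17] t 6.34
approach 0.368 zt 0.1988 F [1.08 0.11 1.68] t 6.59
press 0.356 zt 0.1974 F [ 0.24 -0.13  1.13] t 6.84
press 0.344 zt 0.196 F [0.61 0.93 0.96] t 7.09
press 0.332 zt 0.1947 F [1.04 1.51 0.19] t 7.34
press 0.32 zt 0.1933 F [1.84 0.23 1.6 ] t 7.59
press 0.308 zt 0.192 F [1.32 0.96 2.19] t 7.84
press 0.296 zt 0.1906 F [-0.18  2.16  0.85] t 8.09
press 0.284 zt 0.1893 F [0.13 0.44 0.79] t 8.34
press 0.272 zt 0.1879 F [0.97 0.24 0.89] t 8.59
press 0.26 zt 0.1865 F [1.11 1.65 0.34] t 8.84
press 0.248 zt 0.1852 F [0.62 0.47 0.57] t 9.09
press 0.236 zt 0.1838 F [0.37 1.05 1.79] t 9.34
press 0.224 zt 0.1825 F [1.68 1.42 1.5 ] t 9.59
press 0.212 zt 0.1812 F [0.77 0.96 2.7 ] t 9.84
press 0.2 zt 0.1801 F [1.18 1.35 5.47] t 10.09
press 0.188 zt 0.1785 F [0.42 1.68 5.17] t 10.34
press 0.176 zt 0.177 F [0.39 0.77 5.71] t 10.59
press 0.164 zt 0.1757 F [1.11 1.08 6.73] t 10.84
press 0.152 zt 0.1743 F [1.37 1.26 4.92] t 11.09
press 0.14 zt 0.1728 F [-0.05  1.77  5.78] t 11.34
press 0.128 zt 0.1712 F [0.87 0.37 3.32] t 11.59
press 0.116 zt 0.1696 F [1.29 1.55 2.36] t 11.84
press 0.104 zt 0.168 F [ 1.31 -0.13  2.43] t 12.09
press 0.092 zt 0.1664 F [0.21 1.86 1.69] t 12.34
press 0.08 zt 0.165 F [-0.07  1.3   0.06] t 12.59
snapped 0.072 zt 0.1644 F [0.73 0.87 0.7 ] t 12.84
snapped 0.064 zt 0.1636 F [0.   0.35 0.77] t 13.09
snapped 0.056 zt 0.1628 F [-0.93  1.17  0.73] t 13.34
snapped 0.048 zt 0.1623 F [-1.23  1.57  4.34] t 13.59
STOP felt
```

Force rose to about 6.7 N, fell to zero, and then the stop was felt at 4 N. I'll lift off and check that it's locked.

```bash
python3 - <<'E'
from h import *
import cv2
p=env.state()["tool_pos"]
env.move_l(p+[0,0,.09],vel=.15)
a=cv2.resize(env.camera("side")[180:280,265:395],None,fx=6,fy=6,interpolation=cv2.INTER_CUBIC)
cv2.imwrite("pics/si2.png",a)
env.hold(.3)
al=math.radians(40)
for d in (.03,.09):
  for dx in (0,-.054):
    tcp=Lw(O,TH,(-.205+dx-d*math.sin(al),0,.174+d*math.cos(al)))
    print(d,dx,env.inverse_kinematics(tcp,quat(TH,al)))
print(env.state()["time"])
E
```

```text
0.03 0 None
0.03 -0.054 None
0.09 0 None
0.09 -0.054 None
14.6917
```

View pics/si2.png

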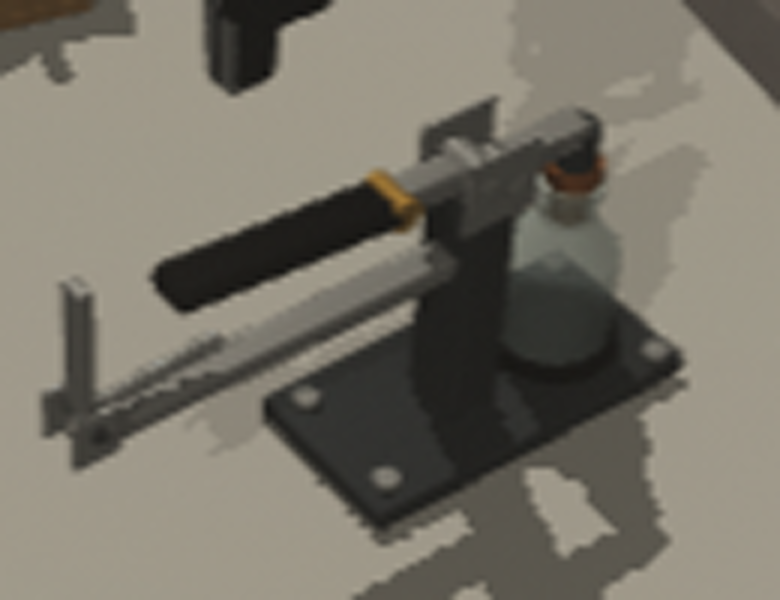

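The handle stays down near level (far end at about (165,285) in the zoom), and the stopper head sits on the glass. Next, find which tilts are reachable for gripping the lever.

```bash
python3 - <<'E'
from h import *
np.set_printoptions(precision=2,suppress=True)
for a in (40,30,25,20,15,10,0,-20):
  al=math.radians(a); r=[]
  for d,dx,dz in ((.0,0,0),(.08,0,0),(0,-.06,-.02)):
    tcp=Lw(O,TH,(-.205+dx-d*math.sin(al),0,.174+dz+d*math.cos(al)))
    q=env.inverse_kinematics(tcp,quat(TH,al)); r.append(None if q is None else np.array(q))
  print(a,r)
E
```

```text
40 [None, None, None]
30 [None, None, None]
25 [array([-0.55,  0.07,  2.06,  0.45,  0.74, -2.63]), array([-0.62, -0.06,  1.98,  0.39,  0.96, -2.6 ]), None]
20 [array([-0.5 ,  0.09,  2.  ,  0.32,  0.81, -2.48]), array([-0.55, -0.02,  1.91,  0.28,  1.02, -2.46]), array([-0.62,  0.04,  2.12,  0.37,  0.78, -2.64])]
15 [array([-0.46,  0.12,  1.94,  0.21,  0.89, -2.36]), array([-0.49,  0.02,  1.84,  0.19,  1.09, -2.35]), array([-0.56,  0.06,  2.06,  0.24,  0.84, -2.49])]
10 [array([-0.42,  0.15,  1.88,  0.12,  0.97, -2.26]), array([-0.43,  0.06,  1.77,  0.11,  1.17, -2.26]), array([-0.51,  0.09,  2.01,  0.15,  0.92, -2.37])]
0 [array([-0.34,  0.22,  1.77, -0.  ,  1.15, -2.13]), array([-0.34,  0.16,  1.63, -0.  ,  1.34, -2.13]), array([-0.41,  0.16,  1.9 , -0.  ,  1.07, -2.2 ])]
-20 [array([-0.24,  0.4 ,  1.56, -0.15,  1.5 , -1.99]), array([-0.22,  0.38,  1.38, -0.15,  1.69, -2.  ]), array([-0.29,  0.34,  1.71, -0.17,  1.4 , -2.02])]
```

```bash
cat > pull.py <<'E'
from h import *
import cv2
al=math.radians(15); R=.062; q=quat(TH,al)
def tcp(ang,d=0.): # grasp point on lever; d = retreat along tool axis
    g=np.array([-.205-R*math.sin(ang),0,.112+R*math.cos(ang)])
    k=.005-d
    return Lw(O,TH,(g[0]+k*math.sin(al),0,g[2]-k*math.cos(al)))
if __name__=="__main__":
    env.set_gripper(.5,force=35)
    env.move_to(tcp(0,.07),q); env.hold(.2)
    env.move_l(tcp(0,.03),vel=.08)
    s=env.state();print(s["time"],s["tool_pos"],tcp(0,.03),s["force"])
    cv2.imwrite("pics/w3.png",env.camera("wrist"))
    I=env.camera("side"); print(I[207:211,311:315].mean())
    cv2.imwrite("pics/si3.png",cv2.resize(I[150:280,240:395],None,fx=4,fy=4,interpolation=cv2.INTER_CUBIC))
E
python3 pull.py
```

```text
16.5 [ 0.48738385 -0.10370299  0.19816493] [ 0.48702092 -0.10371998  0.19814815] [ 0.69021034 -0.04455036  0.17520465]
136.8125
```

View pics/w3.png

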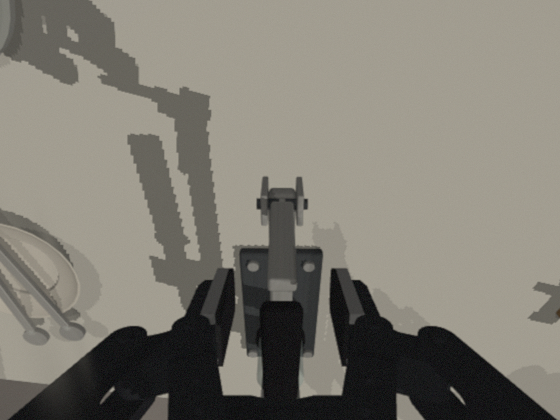

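View pics/si3.png

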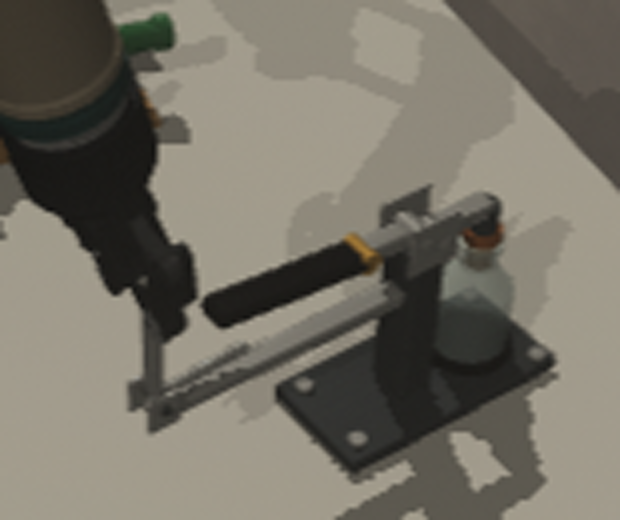

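The lever (column ~282) is centred between the pads (217 and 348), and the clamp is still locked. Next I'll descend, grip and pull.

```bash
cat > pull2.py <<'E'
from pull import *
env.move_l(tcp(0),vel=.06)
s=env.state();F0=s["force"];print("at",s["time"],F0)
env.set_gripper(0.0,force=35); s=env.state();print("grip",s["time"],s["finger_gap"],(s["force"]-F0).round(2))
a=0;extra=None
while a<.93:
    a+=.05
    env.move_l(tcp(a),vel=.04)
    s=env.state();F=s["force"]-F0
    I=env.camera("side");m=I[207:211,311:315].mean()
    print(round(a,2),"t",round(s["time"],2),F.round(1),"gap",round(s["finger_gap"],3),"m",round(m,1))
    if np.linalg.norm(F)>35: print("HARD");break
    if m<70: print("OPEN");break
cv2.imwrite("pics/si4.png",cv2.resize(I[150:280,240:395],None,fx=4,fy=4,interpolation=cv2.INTER_CUBIC))
E
timeout 500 python3 pull2.py
```

```text
at 17.25 [-0.15315998 -0.33326777  1.34576741]
grip 17.6167 0.15362322008973298 [0.92 0.1  0.47]
0.05 t 17.87 [ 4.7  2.8 -2.9] gap 0.154 m 134.7
0.1 t 18.17 [ 5.5  3.2 -3.4] gap 0.154 m 134.7
0.15 t 18.47 [ 5.6  3.  -1.5] gap 0.158 m 134.9
0.2 t 18.77 [ 5.9  3.5 -1.6] gap 0.154 m 134.8
0.25 t 19.07 [ 5.1  4.4 -0.5] gap 0.158 m 134.7
0.3 t 19.37 [ 5.3  4.4 -1.1] gap 0.151 m 135.9
0.35 t 19.67 [4.8 5.  1.5] gap 0.155 m 137.6
0.4 t 19.97 [5.2 4.2 1.3] gap 0.156 m 140.5
0.45 t 20.27 [5.8 5.1 2.7] gap 0.155 m 144.1
0.5 t 20.57 [4.7 4.7 3.9] gap 0.156 m 141.9
0.55 t 20.87 [4.3 5.4 4.1] gap 0.153 m 140.6
0.6 t 21.17 [4.  6.1 5.2] gap 0.153 m 137.3
0.65 t 21.47 [4.7 5.8 5.7] gap 0.154 m 135.5
0.7 t 21.77 [3.7 6.2 6.9] gap 0.16 m 135.5
0.75 t 22.07 [1.5 5.6 7.3] gap 0.154 m 134.8
0.8 t 22.37 [1.2 5.6 7.2] gap 0.151 m 133.0
0.85 t 22.67 [1.2 5.  7.8] gap 0.153 m 132.9
0.9 t 22.97 [1.1 3.7 7.8] gap 0.155 m 132.9
0.95 t 23.27 [0.3 3.9 7.9] gap 0.156 m 133.1
```

View pics/si4.png

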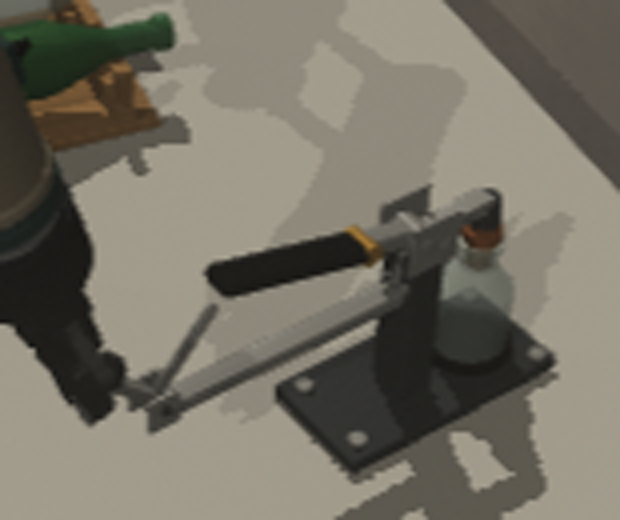

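The handle now stands clear above the nose (gap near (218,300)), so it looks sprung open. I'll compare the presser foot before and after.

```bash
python3 - <<'E'
from h import *
import cv2
a=cv2.imread("pics/si3.png")[170:320,190:530]
I=env.camera("side");J=env.camera("scene")
b=cv2.resize(I[150:280,240:395],None,fx=4,fy=4,interpolation=cv2.INTER_CUBIC)[170:320,190:530]
cv2.imwrite("pics/cmp.png",cv2.resize(np.vstack([a,b]),None,fx=1.9,fy=1.9))
cv2.imwrite("pics/sc4.png",cv2.resize(J[170:330,170:280],None,fx=3.7,fy=3.7,interpolation=cv2.INTER_CUBIC))
print(proj("side",Lw(O,TH,(.055,0,.122))),proj("side",Lw(O,TH,(.055,0,.127))),env.state()["time"])
E
```

```text
[359.2712209  205.90324404] [359.4758043  204.47764267] 23.4167
```

View pics/cmp.png

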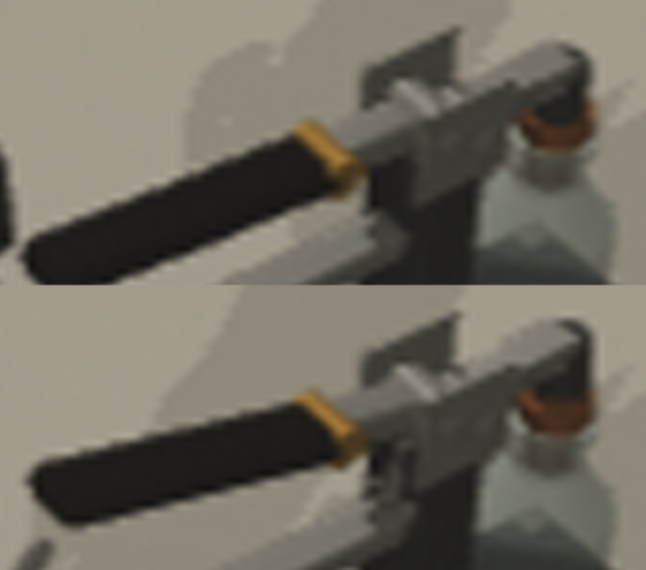

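View pics/sc4.png

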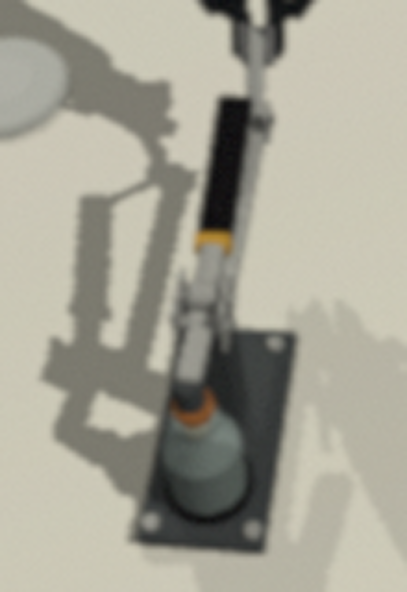

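```bash
python3 - <<'E'
from pull import *
def crop(): return cv2.resize(env.camera("side")[150:280,240:395],None,fx=4,fy=4,interpolation=cv2.INTER_CUBIC)[130:330,100:530]
for a in (.75,.5): env.move_l(tcp(a),vel=.05)
env.hold(.3)
cv2.imwrite("pics/b.png",crop()); s=env.state();print(s["time"],s["force"],s["finger_gap"])
E
```

```text
24.625 [ 0.88004228  0.62393544 -4.76609412] 0.15490183583207995
```

View pics/b.png

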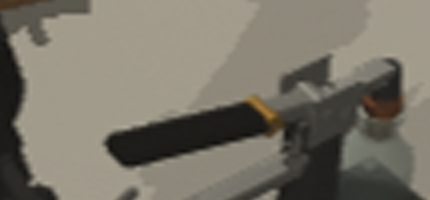

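The nose has dropped well clear and the handle stays up, so the clamp is sprung open. I'll return the lever, release it and retract.

```bash
python3 - <<'E'
from pull import *
for a in (.3,.12,.02): env.move_l(tcp(a),vel=.06)
env.set_gripper(.5)
env.move_l(tcp(0,.08),vel=.1)
p=env.state()["tool_pos"]
env.move_l(p+np.array([-.03,0,.10]),vel=.15)
env.hold(.3)
I=env.camera("side");J=env.camera("scene")
cv2.imwrite("pics/end1.png",cv2.resize(I[180:280,265:395],None,fx=6,fy=6,interpolation=cv2.INTER_CUBIC))
cv2.imwrite("pics/end2.png",J)
import pickle;pickle.dump(env.get_calibration("wrist"),open("w5.pkl","wb"))
cv2.imwrite("pics/w5.png",env.camera("wrist"))
s=env.state();print(s["time"],s["force"])
E
```

```text
28.2 [-0.01604618 -0.25545488  0.19028077]
```

View pics/end1.png

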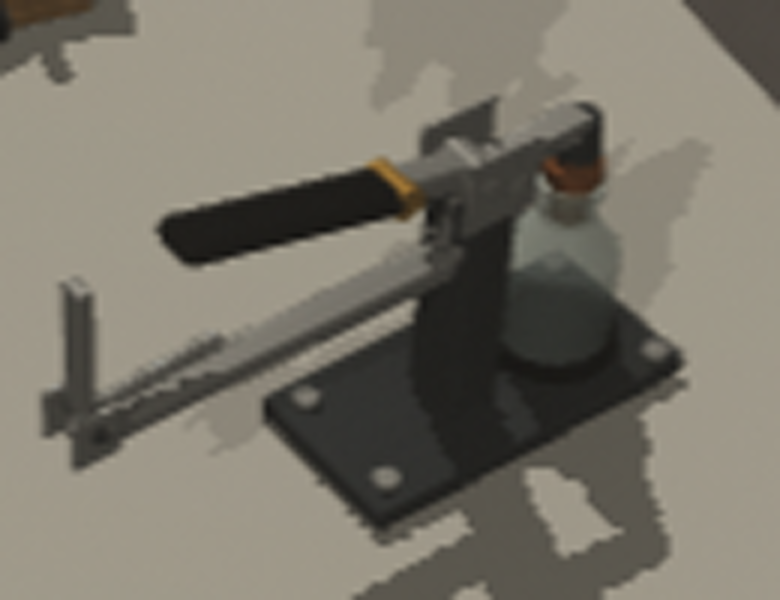

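View pics/end2.png

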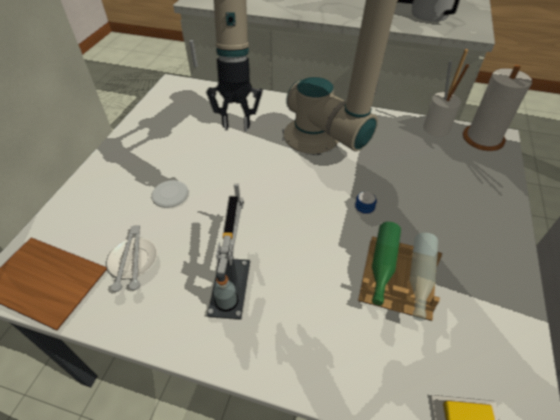

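Clamp open, lever back upright with its top at (77,286) as at the start, stopper down, bystanders unmoved. I'm handing it in.

```bash
python3 -c "
from cell import env
print(env.sign_off(), env.state()['time'])"
```

```text
the job is handed in; nothing more can be done
the job is handed in; nothing more can be done
```

I closed the press, let it lock by itself, then released it with the lever. The job was handed in with the clock reading about 28 s of the 58 s allowed.

- **Pressing:** I followed the handle's arc with shut fingertips. The highest upward force I read was 6.7 N, falling to zero at the snap. I stopped when the stop was felt at 4.3 N. After I lifted off, the handle stayed down and the stopper looked home.
- **Release:** I gripped the lever and pulled it out to about 0.95 rad. My automatic check of the side picture missed the opening, so the pull ran nearly to the lever's stop, with under 11 N of force. I then eased the lever back, let go and retracted.
- **Last checks:** In the side view the handle stayed up when the nose dropped away from it. The lever top is back at its starting pixel and the stopper head is on the glass. The bystanders look unmoved in the scene view.
- **Weaker evidence:** I only estimated the presser foot's height. The handle angle is about 0.12 rad above locked, suggesting roughly 5–6 mm. The one-pixel rise of the jaw in the side picture suggests only about 3 mm, but that reading is near the resolution limit. I went by the handle staying up on its own.

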